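Nutmegs from the rocker dispenser

ROBOT

A 6-joint arm with a two-finger parallel gripper is mounted at the origin on the work surface. World frame = base frame: x ahead of the robot, y to its left, z up, the work surface at z = 0. Lengths are in m, angles in rad, forces in N, time in s.
With the tool pointing down it reaches from about 0.275 to 0.875 m from the base axis. Payload 12.5 kg.
Tool frame: the origin (TCP) lies on the centre line of the jaws, within the pads' length; the fingertips stand r.finger_overhang ahead of it and the grasp point (between the pads) lies 3 mm ahead of it (r.finger_overhang is the distance from the TCP to the fingertips, in m); z points along the fingers, y is the direction in which the jaws open and shut (so a half turn about z gives the same grasp; the last joint's range is limited). The gripper opens to 85 mm and grips with 20 to 120 N. Pads are 22 mm wide; open, the fingers measure 114 mm over their backs; the gripper's body (76 mm by 85 mm) begins 54 mm behind the grasp point. The pads swing forward as they close: fully open they stand 13 mm farther back than shut.
Start: joints at [1.262, 0.351, 1.652, -0, 1.139, -0.085], TCP at [0.122, 0.536, 0.253] pointing down, gripper open.
Joint ranges: [-2.75, 2.75], [-0.79, 2.1], [0.01, 2.65], [-1.57, 4.71], [0.07, 3.14], [-2.87, 2.87]. Speed limits (rad/s): [2.22, 2.22, 2.79, 3.14, 3.14, 3.14].

INTERFACE

Orientations are given as a unit quaternion [x, y, z, w].
In Python, from cell import r, optics gives the robot as it stands. The module is installed in compiled form; this text tells all that it offers. Calls block until the motion is done:
- r.move_to(position, orientation): joint-space move of the TCP to a pose.
- r.move_linear(position, rot=None, vel=0.15): straight line of the TCP; rot=None keeps the orientation; vel is the mean speed in m/s.
- r.set_joints(angles): joint-space move.
- r.set_gripper(opening, squeeze=None): opening from 0.0 (shut) to 1.0 (fully open); squeeze is the grip in N (None keeps the last); returns when the fingers have stopped.
- r.sleep(seconds).
- r.inverse_kinematics(position, orientation): joint angles nearest the present ones, or None.
- optics.get_image(name): name is "side" or "top" or "wrist"; returns a dict with "pixels" (400x640x3 uint8, red, green, blue), "depth" (400x640 float32, m along the optical axis (not along the pixel's ray), 0 where there is no reading), "fx", "fy", "cx", "cy" (pixels), "camera_from_world" (4x4, takes a point from world to camera coordinates); the wrist camera has in their place "mount" (4x4, takes a point from camera to tool coordinates, whose origin is the TCP and whose axes are the flange's). Camera axes: x right, y down, z forward; pixel columns grow to the right and rows downward; lengths in m; the calibration is good to about 2 mm. A picture is of the moment at which its call begins: read the wrist's pose just before it.
A pose or a line that the arm cannot do raises r.PlanningError and nothing moves.
- r.hand_in(): hands the job in, once; it reports no verdict.
Readings, each from a call of its own:
- r.current_t(): time.
- r.current_q(): joint angles.
- r.current_qvel(): joint speeds.
- r.current_effort(): joint torques, N m.
- r.current_tool_pos(): TCP position.
- r.current_ee_rot(): TCP orientation.
- r.current_contact_force(): force on the tool from outside, world axes, zero at the start.
- r.current_torque(): the same for the moment, N m.
- r.current_opening(): opening from 0.0 (shut) to 1.0 (fully open).
Only numpy, scipy, OpenCV 4.12 (cv2) and the standard library are available. Lean on these libraries where they do the work, as an engineer would, in place of code of your own. Each camera call takes 0.05 s, during which the arm holds its last target. There are 200 camera calls.

TASK

Push the yellow bowl along the shelf until it rests against the two chrome stop posts under the dispenser's chute. Then press the green paddle of the rocking lever down with the fingertips so that its other end lifts the gate, keep it down until both nutmegs have rolled into the bowl, and let the lever come back up. Touch neither the nutmegs nor the gate, never lift or tip the bowl, and leave the shaker, coffee mill and cruet frame where they stand.

Things in the scene. Friction and masses are not known exactly. Their poses are not given: they have to be found in the camera images.
- dispenser: Fixed portion dispenser: white base plate 190 x 130 x 12 mm, chrome column with a fork (top 165 mm up) that carries the rocking lever, aluminium chute. Origin on the shelf under the lever's pivot (150 mm up); z up, front -x with the green paddle 100 mm out, gate at +x. Chute along y at x = +60 mm, 34 mm wide, sloping 8 degrees down from y = +85 mm (wall tops 123 mm up) to the lip at y = -145 mm.
- bowl_spot (a point): Where the centre of the bowl's underside belongs: a flat dark round mark, 100 mm across, on the shelf, at x +60, y -200 mm in the dispenser's frame (axes the same). A bowl centred here just touches both fixed chrome stop posts, 8 mm thick, 65 mm high with 14 mm black ball tops, standing at x +53.5, y +44.5 and -44.5 mm from the spot. The bowl starts on its -x side.
- chute_lip (a point): Middle of the chute floor at its open lower end, 75 mm above the shelf (wall tops 91 mm up, underside 71 mm); 55 mm to the +y side (dispenser's frame) of bowl_spot.
- bowl: Loose round yellow melamine bowl, 180 g, 130 mm across the rim (its widest part, where an upright finger touches it), foot 76 mm across, 50 mm high, wall 4 mm, inner floor 6 mm up. Origin at the centre of its underside, z up. Slides with 1 to 2 N. Starts 60 to 110 mm short of its spot (dispenser's -x side), up to 15 mm aside.
- rocker (a joint): Rocking lever, rad: 0 = at rest, gate shut; grows as the paddle is pressed down; 0.42 at its stop, paddle 41 mm lower, gate about 27 mm higher. The nutmegs pass freely from about 0.36 up. A spring brings it back to 0 when let go. The press needed at the paddle grows from about 3 N to about 5 N at the stop.
- paddle: Round green press pad, 42 mm across and 10 mm thick, on the front end of the rocking lever, 100 mm from its pivot. Origin at the pad's centre; z is up at rest and the pad tilts with the lever, up to 0.42 rad.
- paddle_top (a point): Centre of the green pad's top face, the place to press: 155 mm above the shelf at rest, about 114 mm fully down and then about 7 mm farther along the dispenser's +x. Under it is only the open shelf and base plate.
- gate: Green gate plate (14 mm wide, 4 mm thick, square across the chute), which hangs from the lever's far end 56 mm beyond the pivot. Origin at the middle of its lower edge, at rest 5 mm above the chute floor.
- nutmeg0: Whole brown nutmeg, a ball of 24 mm, 12 g, first in line in the chute on the +y side of the gate. Origin at its centre.
- nutmeg1: The second, same nutmeg, waiting in line behind the first. Origin at its centre.
- shaker: Bystander: loose ribbed glass shaker with chrome top, 60 mm across, 112 mm high. Origin at the centre of its underside.
- mill: Bystander: loose cream coffee mill with a chrome push button on top, 92 mm across, 171 mm high. Origin at the centre of its underside.
- cruet: Bystander: loose cast aluminium cruet frame with two glass cruets, foot 75 mm along its x and 130 mm along its y, 184 mm high to its ring handle. Origin at the centre of its underside.
Things that resemble listed ones, but are neither listed nor needed, are in the scene too. Several things have the shape of the bowl; the one meant has the colours described above.

How it is judged:
On the way, in this order (a step that is already met when the one before it is completed fails the run):
1. the bowl stands on its spot against the stop posts while the gate is still shut (horizontal distance between bowl and bowl_spot below 0.015 m and value of joint rocker below 0.06 rad), for 0.2 s.
2. the paddle is pressed down by the fingers and the gate lifted (contact force between the fingers and paddle above 0.5 N and value of joint rocker above 0.3 rad and horizontal distance between bowl and bowl_spot below 0.015 m), for 0.1 s.
3. both nutmegs are in the bowl (horizontal distance between each of nutmeg0, nutmeg1 and bowl below 0.055 m and z of nutmeg0 in the frame of bowl between 0 and 0.048 m and z of nutmeg1 in the frame of bowl between 0 and 0.048 m), for 0.2 s.
At the end, for the whole second after the job is handed in: The bowl stands upright and at rest within 15 mm of its spot, both nutmegs lie inside it, and the lever is back up (below 0.06 rad) with the gate shut (all of step 1 and all of step 3 and angle between bowl's own z axis and vertical below 0.06 rad and height (world z) of bowl below 0.005 m and linear speed of bowl below 0.02 m/s); the robot touches nothing.
It fails at once if the bowl is lifted off the shelf (more than 15 mm) or tipped (more than 0.3 rad) (height (world z) of bowl above 0.015 m or angle between bowl's own z axis and vertical above 0.3 rad).
It fails at once if a nutmeg is touched by the robot (contact force between any of the fingers, the arm and nutmeg0 above 0.3 N or contact force between any of the fingers, the arm and nutmeg1 above 0.3 N).
It fails at once if the lever is lifted or worked elsewhere: the robot touches the gate (contact force between any of the fingers, the arm and gate above 0.5 N).
It fails at once if the shaker, mill or cruet frame is moved more than 20 mm or tipped (distance of any of shaker, mill, cruet from where it was at the start of the episode above 0.02 m or angle between any of shaker, mill, cruet's own z axis and vertical above 0.3 rad).
It also fails if it takes over 48 s, if anything falls off the work surface, if the arm or the gripper's body presses on something with over 40 N, if the wrist force passes 120 N, or if a joint passes its speed limit or range.

## Working session

There is one attempt and no reset: what is moved stays moved. The work goes in short steps, each a Python script; the robot and the scene stay as the last script left them, time stands still between calls to the robot, and variables do not carry over. Pictures are saved under pics/ and viewed, about 8 in all and at most 12, crops included, and the job is handed in when it is done.

```bash
mkdir -p pics; cat > h.py <<'E'
import numpy as np, cv2, pickle
from cell import r, optics
def grab(n):
    im=optics.get_image(n); pickle.dump(im,open(f'{n}.pkl','wb')); return im
def world(im):
    v,u=np.mgrid[:400,:640]; d=im['depth']
    p=np.stack([(u-im['cx'])/im['fx']*d,(v-im['cy'])/im['fy']*d,d,np.ones_like(d)],-1)
    return (p@np.linalg.inv(im['camera_from_world']).T)[...,:3]
def save(px,n): cv2.imwrite(f'pics/{n}.png',cv2.cvtColor(px,cv2.COLOR_RGB2BGR))
E
python3 - <<'E'
from h import *
for n in('top','side'):
    im=grab(n); save(im['pixels'],n)
    print(n,im['camera_from_world'].round(3).tolist(),im['fx'])
print(r.finger_overhang,r.current_ee_rot(),r.current_t())
E
```

```text
top [[-0.049, -0.999, -0.003, 0.095], [-0.978, 0.048, -0.205, 0.587], [0.205, -0.007, -0.979, 1.033], [0.0, 0.0, 0.0, 1.0]] 467.28067328175024
side [[0.847, -0.532, 0.004, -0.46], [-0.332, -0.536, -0.776, 0.298], [0.415, 0.656, -0.63, 0.881], [0.0, 0.0, 0.0, 1.0]] 420.1257832547225
0.022 [ 1.11667809e-01  9.93745453e-01 -5.13821105e-04 -1.09504315e-04] 0.1
```

View pics/top.png

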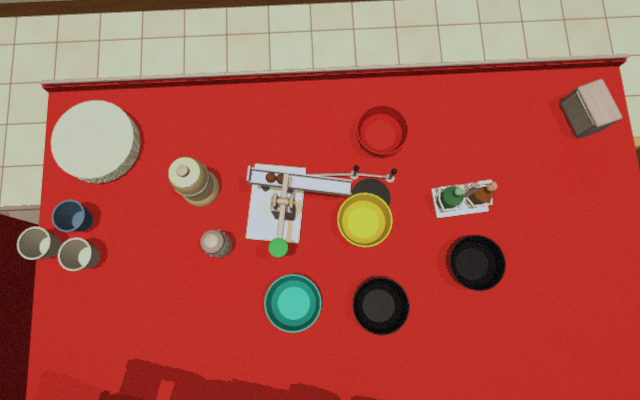

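View pics/side.png

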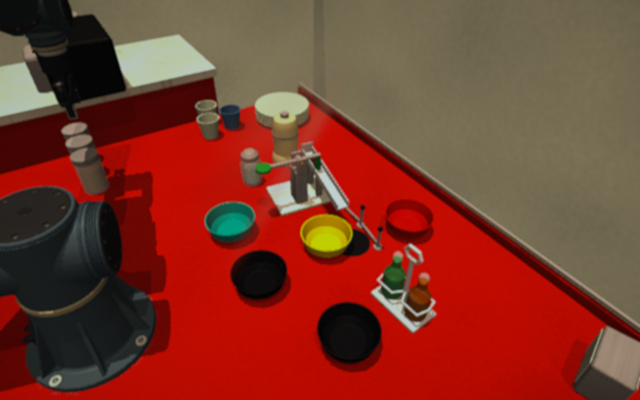

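The top view shows the yellow bowl at (365,219), the only yellow one among teal (293,303), black (381,305) and (477,263), and red (382,131). The dark mark is at (371,190), the post balls at (355,171) and (392,174), and the paddle at (278,248). The shaker at (215,243) is close to the paddle. The side view agrees.

```bash
cat > meas.py <<'E'
from h import *
from scipy.optimize import least_squares
def circ(P):
    f=lambda c:np.hypot(P[:,0]-c[0],P[:,1]-c[1])-c[2]
    return least_squares(f,[*P.mean(0)[:2],.06],loss='soft_l1',f_scale=.002).x
def bowl(im):
    W=world(im);h=cv2.cvtColor(im['pixels'],cv2.COLOR_RGB2HSV).astype(int)
    m=(h[...,0]>22)&(h[...,0]<33)&(h[...,1]>130)&(h[...,2]>80)
    k,l,s,_=cv2.connectedComponentsWithStats(m.astype('uint8'));m=l==1+s[1:,4].argmax()
    P=W[m]; P=P[(P[:,2]>.044)&(P[:,2]<.056)]
    return circ(P),len(P)
E
python3 - <<'E'
from meas import *
import pickle
for n in('top','side'):
    im=pickle.load(open(n+'.pkl','rb'));W=world(im);h=cv2.cvtColor(im['pixels'],cv2.COLOR_RGB2HSV).astype(int)
    c,k=bowl(im);print(n,'bowl',c.round(4),k)
    g=(h[...,0]>50)&(h[...,0]<75)&(h[...,1]>150)&(abs(W[...,2]-.155)<.012)
    P=W[g];print('paddle',P.mean(0).round(4),np.median(P[:,2]),((P.min(0)+P.max(0))/2).round(4),np.ptp(P,axis=0).round(3),len(P))
    X=W[...,0];Y=W[...,1];Z=W[...,2]
    near=(np.hypot(X-c[0],Y-c[1])<.2)&(h[...,2]<60)
    b=near&(Z>.055)&(Z<.085);
    k,l,s,ce=cv2.connectedComponentsWithStats(b.astype('uint8'),connectivity=8)
    for i in range(1,k):
        if s[i,4]>3: print('ball',ce[i].round(),s[i,4],W[l==i].mean(0).round(4))
    d=near&(abs(Z)<.006); print('mark',d.sum(),W[d].mean(0).round(4) if d.any() else '')
    w=(h[...,1]<70)&(h[...,2]>100)&(abs(Z-.012)<.005)&(np.hypot(X-P[:,0].mean(),Y-P[:,1].mean())<.22)
    if w.sum()>20:
        rr=cv2.minAreaRect((W[w][:,:2]*1000).astype('float32'));print('plate',rr,w.sum())
for n,(a,b,c,d) in {'top':(190,140,420,270),'side':(230,130,400,260)}.items():
    im=pickle.load(open(n+'.pkl','rb'))['pixels'][b:d,a:c]
    save(cv2.resize(im,None,fx=3,fy=3,interpolation=cv2.INTER_CUBIC),n+'_crop')
E
```

```text
top bowl [ 0.5507 -0.047   0.0615] 342<stdin>:7: RuntimeWarning: Mean of empty slice.
  ret = um.true_divide(
  return _methods._mean(a, axis=axis, dtype=dtype,
  ret = ret.dtype.type(ret / rcount)
Traceback (most recent call last):
ValueError: zero-size array to reduction operation minimum which has no identity
```

```bash
python3 - <<'E'
from meas import *
import pickle
for n in('top','side'):
    im=pickle.load(open(n+'.pkl','rb'));W=world(im);h=cv2.cvtColor(im['pixels'],cv2.COLOR_RGB2HSV).astype(int)
    X=W[...,0];Y=W[...,1];Z=W[...,2]
    c,k=bowl(im);print(n,'bowl',c.round(4),k)
    u,v={'top':(278,248),'side':(263,169)}[n]
    print('paddle px',h[v,u],W[v,u].round(4))
    g=(abs(h[...,0]-h[v,u,0])<10)&(h[...,1]>120)
    k,l,s,ce=cv2.connectedComponentsWithStats(g.astype('uint8'));i=l[v,u];P=W[l==i];P=P[abs(P[:,2]-np.median(P[:,2]))<.008]
    print('paddle',ce[i],s[i],np.median(P,0).round(4),((P.min(0)+P.max(0))/2).round(4),np.ptp(P,axis=0).round(3),len(P))
    near=(np.hypot(X-c[0],Y-c[1])<.2)&(h[...,2]<70)
    b=near&(Z>.05)&(Z<.085)
    k,l,s,ce=cv2.connectedComponentsWithStats(b.astype('uint8'),connectivity=8)
    for i in range(1,k):
        if s[i,4]>3: print('ball',ce[i].round(),s[i,4],W[l==i].mean(0).round(4))
    d=near&(abs(Z)<.008)&(np.hypot(X-c[0],Y-c[1])<.14); print('mark',d.sum(),W[d].mean(0).round(4) if d.any() else '')
    w=(h[...,1]<80)&(h[...,2]>90)&(abs(Z-.012)<.006)&(np.hypot(X-W[v,u,0],Y-W[v,u,1])<.22)
    if w.sum()>20:
        rr=cv2.minAreaRect((W[w][:,:2]*1000).astype('float32'));print('plate',rr,w.sum())
A=[]
for n,(a,b,c,d) in {'top':(190,140,420,270),'side':(230,130,400,260)}.items():
    im=pickle.load(open(n+'.pkl','rb'))['pixels'][b:d,a:c]
    A.append(cv2.resize(im,(int((c-a)*2.25),292),interpolation=cv2.INTER_CUBIC))
A[1]=cv2.copyMakeBorder(A[1],0,0,0,A[0].shape[1]-A[1].shape[1],cv2.BORDER_CONSTANT)
save(np.vstack(A),'crop')
E
```

```text
top bowl [ 0.5507 -0.047   0.0615] 342
paddle px [ 62 128 177] [0.4812 0.1495 0.1579]
paddle [277.98127341 247.3258427 ] [269 239  19  18 267] [0.483  0.1495 0.1557] [0.4829 0.1498 0.1553] [0.037 0.038 0.011] 265
ball [356. 168.] 20 [ 0.6712 -0.0328  0.0693]
ball [393. 171.] 21 [ 0.6588 -0.1206  0.0698]
ball [443. 201.] 37 [ 0.5849 -0.2334  0.0613]
ball [288. 217.] 12 [0.5636 0.1324 0.0649]
ball [386. 279.] 6 [ 0.4111 -0.0852  0.0517]
ball [361. 287.] 31 [ 0.3959 -0.0283  0.0516]
ball [392. 281.] 5 [ 0.406  -0.0992  0.0516]
ball [400. 287.] 6 [ 0.3916 -0.117   0.0518]
mark 460 [ 0.6352 -0.0778  0.0013]
plate ((606.88232421875, 140.44650268554688), (172.84927368164062, 188.4671173095703), 81.70166015625) 2181
side bowl [ 0.5511 -0.0456  0.0617] 320
paddle px [ 61 187 142] [0.4789 0.1416 0.1565]
paddle [262.64655172 167.98275862] [255 164  16   9 116] [0.4802 0.1463 0.1562] [0.4825 0.1476 0.1543] [0.038 0.036 0.01 ] 116
ball [299. 187.] 135 [0.5733 0.1254 0.068 ]
ball [317. 183.] 18 [0.6344 0.1256 0.0594]
ball [362. 207.] 11 [ 0.6698 -0.0352  0.0691]
ball [380. 230.] 17 [ 0.6585 -0.122   0.0662]
ball [281. 258.] 5 [ 0.4134 -0.063   0.0511]
ball [285. 268.] 6 [ 0.4085 -0.0934  0.0514]
ball [383. 278.] 9 [ 0.5718 -0.242   0.0632]
ball [281. 281.] 14 [ 0.3812 -0.1232  0.0515]
mark 437 [ 0.6214 -0.0843  0.0023]
plate ((580.2405395507812, 166.87550354003906), (158.49598693847656, 269.73968505859375), 67.17733764648438) 874
```

View pics/crop.png

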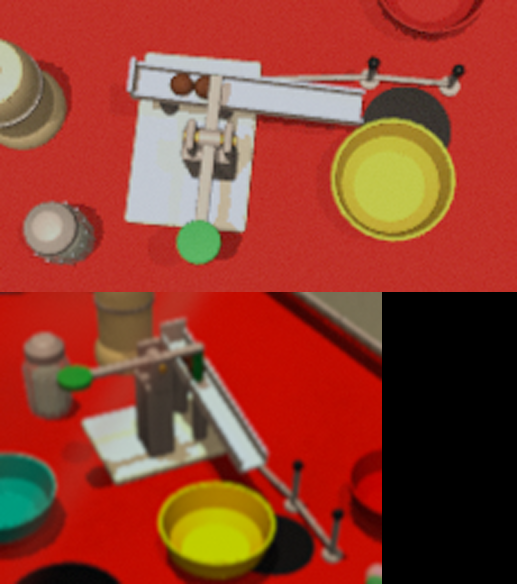

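Measurements check out:
- The post spacing is 88.6 mm against 89 mm given, and the dispenser yaw is about −0.138 rad.
- The spot computed from the posts and from the paddle agrees within 2 mm, at about (0.613, −0.070).
- The bowl at (0.551, −0.046) is 65 mm short and 15 mm aside, which fits the description.

I'll push with the open jaws as a two-finger cradle.

```bash
cat >> h.py <<'E'
from scipy.spatial.transform import Rotation as R
psi=-.138
ex=np.array([np.cos(psi),np.sin(psi),0]); ey=np.array([-ex[1],ex[0],0])
def down(y): z=np.array([0,0,-1.]); return R.from_matrix(np.stack([np.cross(y,z),y,z],1)).as_quat()
spot=np.array([.613,-.070,0]); b0=np.array([.551,-.0463,0]); pad=np.array([.483,.149,.155])
E
python3 - <<'E'
from meas import *
q=down(ey); s=b0-.080*ex; Z=np.array([0,0,1])
r.move_to(s+.22*Z,q); r.move_linear(s+.045*Z,vel=.12)
f0=np.array(r.current_contact_force());print('f0',f0.round(2),r.current_t())
r.move_linear(b0-.062*ex+.045*Z,vel=.05)
r.move_linear(spot-.070*ex+.045*Z,vel=.05)
for d in np.arange(.068,.052,-.002):
    r.move_linear(spot-d*ex+.045*Z,vel=.03)
    f=(np.array(r.current_contact_force())-f0)@ex;print(round(d,3),f.round(2))
    if f<-5: break
for n in('top','side'):
    im=grab(n); print(n,bowl(im)[0].round(4))
    save(im['pixels'][100:300,180:500],'push_'+n)
print(r.current_t())
save(cv2.resize(np.vstack([pickle.load(open(n+'.pkl','rb'))['pixels'][100:300,180:480] for n in('top','side')]),None,fx=1.5,fy=1.5),'push')
E
```

```text
f0 [-0.24 -0.53  0.44] 4.0917
0.068 -0.67
0.066 -0.61
0.064 -0.21
0.062 0.08
0.06 0.58
0.058 -0.65
0.056 -1.02
0.054 -3.36
0.052 -9.35
top [ 0.6056 -0.0109  0.0028]
side [ 0.6156 -0.0694  0.0623]
8.275
```

View pics/push.png

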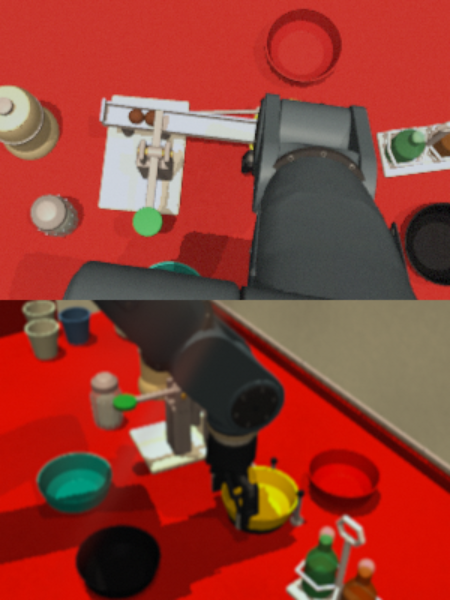

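The bowl is against the posts: force rose to 9 N and the side view measures it at (0.616, −0.069). The gripper in the view holds only the rim from behind. Next I back off, check from the top and press the paddle.

```bash
python3 - <<'E'
from meas import *
q=down(ey); Z=np.array([0,0,1.]); o=r.finger_overhang
p=np.array(r.current_tool_pos())
r.move_linear(p-.03*ex,vel=.08); r.move_linear(p-.03*ex+.19*Z,vel=.2)
r.set_gripper(0.0)
r.move_to(pad+(.06+o)*Z,q)
for n in ('top','side'):
    print(n,bowl(grab(n))[0].round(4))
r.move_linear(pad+(.012+o)*Z,vel=.1)
f0=np.array(r.current_contact_force())
def step(th):
    # pad top centre about pivot: (-.1,+.005) rotated
    c,s=np.cos(th),np.sin(th)
    dx=-.1*c+.005*s+.1; dz=-.1*s+.005*c-.005
    r.move_linear(pad+dx*ex+(dz+o)*Z,vel=.04)
    f=(np.array(r.current_contact_force())-f0)[2];print(round(th,2),f.round(2),np.round(r.current_tool_pos()[2]-o,4)); return f
for th in (-.03,0,.1,.2,.3,.36,.38,.40,.42,.43,.44):
    if step(th)>9: break
r.sleep(.6)
for n in('top','side'): grab(n)
print(r.current_t())
save(cv2.resize(np.vstack([pickle.load(open(n+'.pkl','rb'))['pixels'][100:300,180:480] for n in('top','side')]),None,fx=1.5,fy=1.5),'press')
E
```

```text
top [ 0.6154 -0.071   0.0615]
side [ 0.6159 -0.0695  0.0616]
-0.03 -1.1 0.1579
0 -0.65 0.1551
0.1 2.46 0.1448
0.2 3.08 0.1347
0.3 3.75 0.125
0.36 3.1 0.1194
0.38 7.66 0.1179
0.4 24.22 0.117
15.6167
```

View pics/press.png

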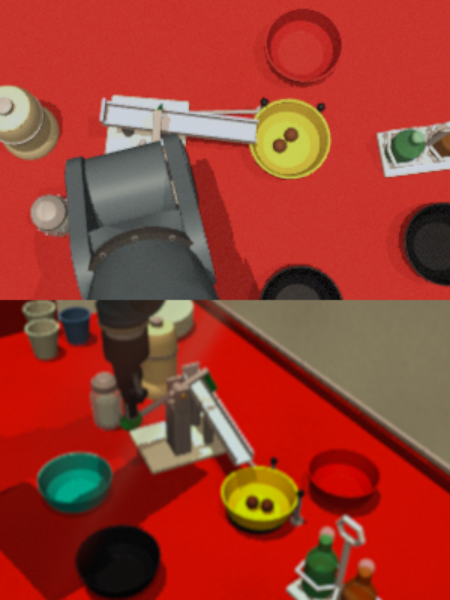

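Both nutmegs, at (279,145) and (291,134) in the top half, are in the bowl and the gate is up. I'll release the lever gently, retreat and check.

```bash
python3 - <<'E'
from meas import *
Z=np.array([0,0,1.]); o=r.finger_overhang
r.sleep(.3)
r.move_linear(pad+(.002+o)*Z,vel=.04); r.move_linear(pad+(.10+o)*Z,vel=.1)
r.move_linear(np.array([.36,.12,.28]),vel=.15); r.sleep(.8)
for n in('top','side'):
    im=grab(n); print(n,bowl(im)[0].round(4))
print(r.current_t(),np.round(r.current_contact_force(),2))
im=pickle.load(open('top.pkl','rb'));W=world(im);h=cv2.cvtColor(im['pixels'],cv2.COLOR_RGB2HSV)
g=(abs(h[...,0].astype(int)-62)<10)&(h[...,1]>110)&(np.hypot(W[...,0]-.483,W[...,1]-.149)<.03)
print('pad',np.median(W[g],0).round(4),g.sum())
save(cv2.resize(np.vstack([pickle.load(open(n+'.pkl','rb'))['pixels'][100:300,180:480] for n in('top','side')]),None,fx=1.5,fy=1.5),'end')
E
```

```text
top [ 0.6154 -0.0708  0.0617]
side [ 0.6159 -0.0695  0.0616]
20.15 [ 0.71  0.59 -0.07]
pad [0.4826 0.1496 0.1559] 276
```

View pics/end.png

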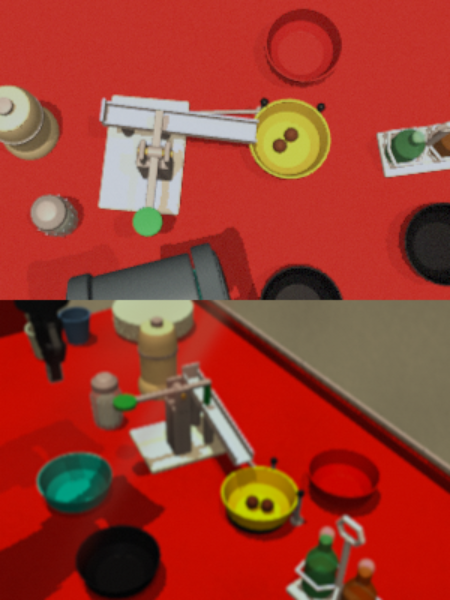

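The lever is back up with the pad at 0.156 m and the gate shut. Both nutmegs lie in the bowl (279,145 and 291,134), the bystanders look unmoved, and the arm is clear.

```bash
python3 -c "
from cell import r
print(r.hand_in())"
```

```text
the job is handed in; nothing more can be done
None
```

The job is done and handed in at about 20 s of the 48 s allowed. I pushed the yellow bowl onto the posts with the open jaws. Then I pressed the paddle to its stop with the closed fingertips until both nutmegs were in the bowl, let the lever up slowly and backed away.

Last checks before handing in:
- **Bowl:** it measured (0.615, −0.071) from the top camera and (0.616, −0.070) from the side camera. That is about 3 mm from the spot I estimated beforehand.
- **Nutmegs:** both are visible inside the bowl.
- **Lever:** the pad top is at 0.156 m, its rest height, and the gate looks shut.
- **Bystanders:** the shaker, mill and cruet frame look unmoved. I judged this by eye and did not measure it.

**What disagreed:**
- The top-camera bowl fit taken during the push was useless because the arm hid the bowl. The side view and a later top view settled it.
- The lever reached its stop slightly before the modelled angle. The last press step peaked at about 24 N on the tool, well under the 120 N wrist limit.

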